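# Pack the field sampling case: bottles in the foam, meters in the spring clips

## Task

Pack the open green field case on the lab bench for a sampling trip. First stand every tall amber bottle upright in the back pockets of the foam, one to a pocket, and only when they are all in, stand the short white jars upright in the front pockets; all must sit right down on the pocket floor. Press each grey pen meter, whenever it suits you, down into a clip place of its own until both spring clips snap round its barrel and it lies fully home, about centred between its clips; keep bottles and jars upright and leave the beaker and the Petri dish where they are.

Things in the scene. Friction and masses are not known exactly. Their poses are not given: they have to be found in the camera images.
- case: Base half of a green field case, aluminium edges, fixed, lid off: 212 (x) by 360 (y), walls 52 high, 8 thick; floor 8 thick. Origin: centre of its underside; x to its back (away from the robot), y left, z up; yaw up to 0.1. Right part (-y): dark foam with 4 square pockets, 2 in the back row (+x), 2 in front. Left part (+y): bare bed with 3 clip places.
- back0 (a point): Floor centre of the right-hand pocket of the back row, 8 above the bench. Each pocket is 78 (x) by 74 (y) and 44 deep below the foam's top; pocket centres are 84 apart along y, 94 along x.
- back1 (a point): The same for the left-hand pocket of the back row.
- front0 (a point): The same for the right-hand pocket of the front row.
- front1 (a point): The same for the left-hand pocket of the front row.
- clip0 (a point): Clip place nearest the robot: centre of a meter that is fully home, 46 above the bench, 38 above the bed, its long axis along the case's y. Two steel clips, 10 wide along y, stand at y -31 and +31 from here (52 free between them). Each has two upright spring fingers; their lips narrow to 22 at 11.5 above this point and flare to 34 wide at 25 above it.
- clip1 (a point): The same for the middle place. A barrel laid in the flares stops with its axis about 18 above home; pushed straight down with about 10 to 15 N in all it spreads the lips and snaps home onto two saddles; pulling it out takes as much. Places are 56 apart along x; from the axes of the outer ones 42 remain to the case wall.
- clip2 (a point): The same for the clip place at the back, farthest from the robot.
- tall1: Tall amber reagent bottle: body 58 diameter to 118 high, then a shoulder and neck, black screw cap 36 diameter from 146 to the top at 180. About 0.36 kg. Origin: centre of its underside, z up. May be absent.
- tall2: Tall amber reagent bottle: body 58 diameter to 118 high, then a shoulder and neck, black screw cap 36 diameter from 146 to the top at 180. About 0.36 kg. Origin: centre of its underside, z up. May be absent.
- jar1: Short straight-sided white jar with grey lid: 58 diameter all the way, 85 high, a third full, so heavy at the bottom. About 0.26 kg. Origin: centre of its underside, z up. May be absent.
- jar2: Short straight-sided white jar with grey lid: 58 diameter all the way, 85 high, a third full, so heavy at the bottom. About 0.26 kg. Origin: centre of its underside, z up. May be absent.
- pen1: Grey pen-type meter: round barrel 28 diameter, 92 long in the middle, between two hexagonal ends 34 across flats and 34 long (160 over all); it lies on a flat of its ends with the axis 17 above the bench. About 0.11 kg. Origin: its centre, on the axis; x along its length (either way round will do in the clips). May be absent.
- pen2: Grey pen-type meter: round barrel 28 diameter, 92 long in the middle, between two hexagonal ends 34 across flats and 34 long (160 over all); it lies on a flat of its ends with the axis 17 above the bench. About 0.11 kg. Origin: its centre, on the axis; x along its length (either way round will do in the clips). May be absent.
- pen3: Grey pen-type meter: round barrel 28 diameter, 92 long in the middle, between two hexagonal ends 34 across flats and 34 long (160 over all); it lies on a flat of its ends with the axis 17 above the bench. About 0.11 kg. Origin: its centre, on the axis; x along its length (either way round will do in the clips). May be absent.
- beaker: Loose glass beaker, 70 diameter, 90 high, behind the things to pack. Not part of the job: leave it where it is. Origin: centre of its underside.
- petri: Loose closed clear Petri dish, 64 diameter, 16 high, lying among the things to pack. Not part of the job: leave it where it is. Origin: centre of its underside.

How it is judged:
By the outcome, as a careful person would: the job done as asked, in the order asked, and still so for the second after the job is handed in, with the robot touching nothing.
Of tall1, tall2, jar1, jar2 only 3 to 4 are there at a start; the rules pass over those that are not, and their reading is None.
Of pen1, pen2, pen3 only 2 to 3 are there at a start; the rules pass over those that are not, and their reading is None.
At some moment in a run one of jar1, jar2 may be knocked a few centimetres aside while the robot is not near it.
It also fails if it takes over 210 s, if anything falls off the work surface, if the arm or the gripper's body presses on something with over 40 N, if the wrist force passes 120 N, or if a joint passes its speed limit or range.

## Robot

A 7-joint arm with a two-finger parallel gripper is mounted at the origin on the work surface. World frame = base frame: x ahead of the robot, y to its left, z up, the work surface at z = 0. Lengths are in mm, angles in rad, forces in N, time in s.
With the tool pointing down it reaches from about 400 to 875 mm from the base axis. Payload 4.4 kg.
Tool frame: the origin (TCP) lies midway between the tips of the shut fingers; the grasp point (between the pads) lies 19 mm behind it; z points along the fingers, y is the direction in which the jaws open and shut (so a half turn about z gives the same grasp; the last joint's range is limited). The gripper opens to 85 mm and grips with 20 to 120 N. Pads are 22 mm wide; open, the fingers measure 114 mm over their backs; the gripper's body (76 mm by 85 mm) begins 54 mm behind the grasp point. The pads swing forward as they close: fully open they stand 13 mm farther back than shut.
Start: joints at [-1.191, 0.628, 0.038, 1.517, -0.027, 0.996, -0.02], TCP at [280.246, 586.498, 231.313] pointing down, gripper open.
Joint ranges: [-3.06, 3.06], [-0.37, 2.12], [-1.25, 1.32], [0.18, 2.47], [-1.1, 4.24], [0.23, 1.98], [-2.94, 2.94]. Speed limits (rad/s): [2.57, 2.57, 3.14, 3.14, 3.14, 3.14, 3.14].

## Interface

Orientations are given as [roll, pitch, yaw] about the fixed x, y, z axes, in that order (R = Rz(yaw) Ry(pitch) Rx(roll)).
In Python, from cell import * gives the robot as it stands. The module is installed in compiled form; this text tells all that it offers.
- The arm moves only by the tool move_arm, never from a script. Its argument "series" is a list of rows, each a list of 2 entries, a list of its own where there are three numbers: the shift along the tool's x, y, z in m, then the turn about the tool's z in rad. In form: [[[x, y, z], yaw], ...]. A call has 1 to 5 rows; each row is the pose to reach, as a shift and turn from the pose measured when the call began, along the tool's axes at that moment; what a row does not reach only later rows make up. A row lasts 1/8 s, in which the tool goes at most 62.5 mm and 10.7 degrees, less where a joint would pass 70% of its speed; a pose out of reach is approached as far as the arm can. A call with a gripper value outside its range is refused whole. "claw" is the opening, from 0 (shut) to 1 (fully open), set as the call begins (left out, the last holds). The fingers move at their own pace and stop on an object; the grip force is fixed at half the most. Time passes only in rows, so rows that repeat a pose let the fingers close. It gives the time, the measured TCP pose, the force and the opening at its end, in the units of the state.
- read_state(): the state, without advancing time (a new reading comes with each control period).
- get_image(name): name is "scene" or "side" or "wrist"; returns the picture (384x512x3 uint8, blue, green, red); there is no depth.
- camera_model(name): a dict with "fov_y" (degrees; the focal length in pixels is half the picture's height over the tangent of half this angle, whatever the lens; pixels are square), "cx", "cy" (the principal point, pixels), "pose" (4x4, takes a point from camera to world coordinates); the wrist camera has in their place "tool_from_camera" (4x4, takes a point from camera to tool coordinates, whose origin is the TCP and whose axes are the flange's). Camera axes: x right, y down, z forward; pixel columns grow to the right and rows downward; lengths in mm; the calibration is good to about 2 mm. A picture is of the moment at which its call begins: read the wrist's pose just before it. camera_model takes no time and is no camera call.
- finish_job(): hands the job in, once; it reports no verdict.
The state is a dict: "clock": time; "qpos": joint angles; "qd": joint speeds; "tau": joint torques, N m; "eef_pos": TCP position; "tool_rot": TCP orientation; "force": force on the tool from outside, world axes, zero at the start; "torque": the same for the moment, N m; "width": finger opening in mm.
Only numpy, scipy, OpenCV 4.12 (cv2) and the standard library are available. Lean on these libraries where they do the work, as an engineer would, in place of code of your own. Each camera call takes 0.05 s, during which the arm holds its last target. There are 200 camera calls.

## Working session

There is one attempt and no reset: what is moved stays moved. The work goes in short steps, Python scripts to look and compute and a tool call to move; the robot and the scene stay as the last step left them, time stands still between calls to the robot, and variables do not carry over. Pictures are saved under pics/ and viewed, about 12 in all and at most 16, crops included, and the job is handed in when it is done.

Besides the shell and the picture viewer there is one more tool, called after ">>>" by a JSON object that holds its "op" and its "data". move_arm: Moves the arm, as the interface text tells. Its arguments: {"type":"object","properties":{"series":{"type":"array"},"claw":{"type":"number"}},"required":["series"]}

```bash
mkdir -p pics
python3 - <<'E'
from cell import *
import cv2,numpy as np
np.set_printoptions(precision=4,suppress=True)
s=read_state();print(s)
a=get_image("scene");b=get_image("side")
cv2.imwrite("pics/scene0.png",a);cv2.imwrite("pics/side0.png",b)
for n in("scene","side","wrist"):print(n,camera_model(n))
E
```

```text
{'clock': 0.0, 'qpos': array([-1.1908,  0.6293,  0.0384,  1.5184, -0.027 ,  0.9963, -0.02  ]), 'qd': array([-0.0011,  0.0012,  0.0029,  0.0015,  0.0013,  0.0005,  0.0011]), 'tau': array([  0.0008, -56.3413,   1.2262, -19.3457,   0.0109,   0.0104,
        -0.    ]), 'eef_pos': array([279.9458, 585.9349, 230.3897]), 'tool_rot': array([-3.1397,  0.    ,  2.6958]), 'force': array([ 0.2112, -0.425 ,  0.0495]), 'torque': array([ 0.0093, -0.0133,  0.0116]), 'width': 85.62787826895413}
scene {'fov_y': 45.59228960471836, 'cx': 254.18826089484668, 'cy': 191.77268218253084, 'pose': array([[  -0.6287,    0.5357,   -0.5637, 1224.7845],
       [   0.7776,    0.4406,   -0.4485,  478.8046],
       [   0.0082,   -0.7203,   -0.6936,  881.2283],
       [   0.    ,    0.    ,    0.    ,    1.    ]])}
side {'fov_y': 56.496339367276775, 'cx': 254.31552142744522, 'cy': 194.9597479014944, 'pose': array([[   0.827 ,   -0.3529,    0.4376,  133.7039],
       [  -0.5622,   -0.5142,    0.6477, -705.5419],
       [  -0.0035,   -0.7817,   -0.6237,  704.0002],
       [   0.    ,    0.    ,    0.    ,    1.    ]])}
wrist {'fov_y': 68.05058987861872, 'cx': 256.8011787861753, 'cy': 187.50203762184992, 'tool_from_camera': array([[  -0.0007,   -0.9622,   -0.2723,   68.6543],
       [   1.    ,   -0.0006,   -0.0005,   -0.5933],
       [   0.0003,   -0.2723,    0.9622, -141.6962],
       [   0.    ,    0.    ,    0.    ,    1.    ]])}
```

View pics/scene0.png

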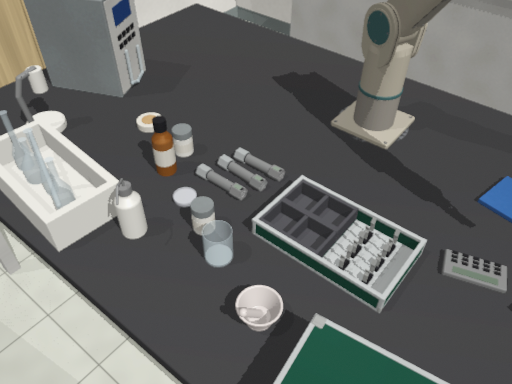

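View pics/side0.png

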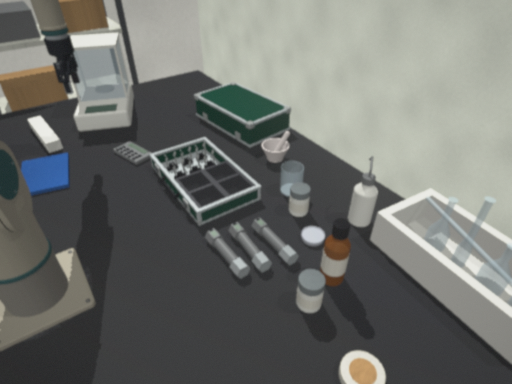

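```bash
cat > h.py <<'E'
from cell import *
import cv2,numpy as np
from scipy.spatial.transform import Rotation as R
np.set_printoptions(precision=4,suppress=True)
def campose(n,s=None):
    m=camera_model(n); f=192/np.tan(np.radians(m["fov_y"]/2))
    if n=="wrist":
        T=np.eye(4);T[:3,:3]=R.from_euler("xyz",s["tool_rot"]).as_matrix();T[:3,3]=s["eef_pos"]
        P=T@m["tool_from_camera"]
    else:P=m["pose"]
    return P,f,m["cx"],m["cy"]
def onplane(C,px,z):
    P,f,cx,cy=C;px=np.atleast_2d(np.array(px,float))
    d=np.c_[(px[:,0]-cx)/f,(px[:,1]-cy)/f,np.ones(len(px))]@P[:3,:3].T
    o=P[:3,3];return (o+d*((z-o[2])/d[:,2:]))[:,:2]
def proj(C,p):
    P,f,cx,cy=C;q=(np.atleast_2d(p)-P[:3,3])@P[:3,:3]
    return np.c_[cx+f*q[:,0]/q[:,2],cy+f*q[:,1]/q[:,2]]
def go(p=None,yaw=None,s=None):
    """shift (m) and turn in the tool axes to TCP p (mm), tool yaw"""
    s=s or read_state();M=R.from_euler("xyz",s["tool_rot"]).as_matrix()
    t=-(yaw-s["tool_rot"][2]) if yaw is not None else 0
    t=(t+np.pi/2)%np.pi-np.pi/2
    return np.round(M.T@(np.array(p)-s["eef_pos"])/1000,4),round(t,4)
def snap(n,tag):
    s=read_state();a=get_image(n);cv2.imwrite(f"pics/{tag}.png",a);return a,campose(n,s),s
E
python3 - <<'E'
from h import *
A=campose("scene");B=campose("side")
def pr(*a):print(a[0],*[np.round(x,0).tolist() for x in a[1:]])
pr("case",onplane(A,[[300,183],[421,240],[372,292],[255,230]],52),onplane(B,[[151,173],[207,140],[259,188],[203,214]],52))
pr("tall",onplane(A,[160,122],180),onplane(B,[341,228],180))
pr("jars",onplane(A,[[182,131],[203,206]],85),onplane(B,[[311,280],[300,190]],85))
pr("petri",onplane(A,[185,196],14),onplane(B,[313,236],14))
pr("beaker",onplane(A,[218,232],90),onplane(B,[292,169],90))
pr("pens",onplane(A,[[202,173],[240,191],[224,162],[261,184],[240,154],[278,172]],17),onplane(B,[[212,237],[243,269],[235,230],[264,264],[259,225],[291,257]],17))
E
```

```text
case [[447.0, 16.0], [428.0, 351.0], [631.0, 331.0], [653.0, 28.0]] [[384.0, 250.0], [629.0, 333.0], [622.0, -9.0], [428.0, -18.0]]
tall [[607.0, -331.0]] [[589.0, -357.0]]
jars [[513.0, -358.0], [695.0, -101.0]] [[504.0, -372.0], [687.0, -117.0]]
petri [[652.0, -216.0]] [[649.0, -226.0]]
beaker [[737.0, -13.0]] [[730.0, -28.0]]
pens [[557.0, -243.0], [545.0, -112.0], [481.0, -227.0], [486.0, -85.0], [423.0, -215.0], [416.0, -79.0]] [[420.0, -78.0], [430.0, -217.0], [485.0, -90.0], [481.0, -233.0], [551.0, -111.0], [551.0, -253.0]]
```

Run:
```python
from h import *
print(go([520,130,330],np.pi/2))
```

```text
(array([-0.4131, -0.3081, -0.099 ]), np.float64(1.125))
```

>>> {"op": "move_arm", "data": {"series": [[[-0.04,-0.03,-0.05],0.15],[[-0.09,-0.065,-0.09],0.33],[[-0.135,-0.1,-0.099],0.51],[[-0.18,-0.135,-0.099],0.69],[[-0.225,-0.17,-0.099],0.87]], "claw": 1}}

```text
clock: 0.72
eef_pos: [410.1, 334.5, 330.1]
tool_rot: [-3.141, 0.001, 1.82]
force: [1.2, 0.1, -0.4]
width: 85.7
```

Run:
```python
from h import *
print(read_state()["eef_pos"],go([520,130,330],np.pi/2))
```

```text
[410.1078 334.5316 330.0741] (array([-0.2253,  0.056 ,  0.0002]), np.float64(0.2492))
```

>>> {"op": "move_arm", "data": {"series": [[[-0.06,0.015,0],0.12],[[-0.12,0.03,0],0.2492],[[-0.18,0.045,0],0.2492],[[-0.2253,0.056,0],0.2492],[[-0.2253,0.056,0],0.2492]]}}

```text
clock: 1.35
eef_pos: [521.3, 125.2, 330.2]
tool_rot: [3.141, 0.003, 1.563]
force: [-0.4, 1.3, -0.5]
width: 85.2
```

Run:
```python
from h import *
a,C,s=snap("wrist","w0");print(s["eef_pos"],s["tool_rot"],s["clock"],s["qpos"])
```

```text
[521.2775 125.156  330.1848] [3.1412 0.0034 1.5628] 1.35 [-0.5916  0.3859  0.434   1.705  -0.1756  1.0901 -0.1122]
```

View pics/w0.png

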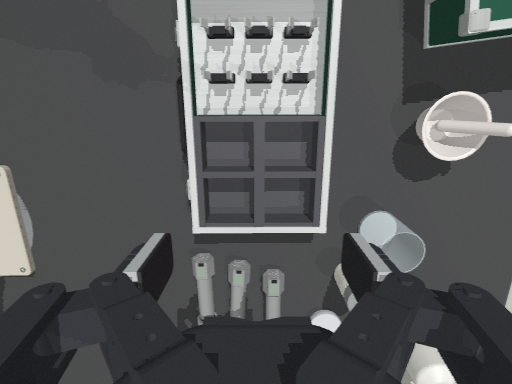

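Run:
```python
from h import *
a=cv2.imread("pics/w0.png")
import cell
s=dict(eef_pos=np.array([521.2775,125.156,330.1848]),tool_rot=np.array([3.1412,.0034,1.5628]))
C=campose("wrist",s);g=a.max(2).astype(int)
def sub(v,i):  # crossing of 110 between i-1 and i
    return i-1+(110-v[i-1])/(v[i]-v[i-1])
L=[];Rr=[];Bt=[]
for r in list(range(5,20))+list(range(60,170,3)):
    v=g[r];i=next(k for k in range(165,230) if v[k]>110);L.append((sub(v,i),r))
    w=v[::-1];i=next(k for k in range(512-355,512-300) if w[k]>110);Rr.append((511-sub(w,i),r))
for c in range(205,315,3):
    w=g[::-1,c];i=next(k for k in range(384-250,384-215) if w[k]>110);Bt.append((c,383-sub(w,i)))
for n,e in(("L",L),("R",Rr),("B",Bt)):
    p=onplane(C,e,52);k=0 if n!="B" else 1
    co=np.polyfit(p[:,1-k],p[:,k],1);res=p[:,k]-np.polyval(co,p[:,1-k]);ok=abs(res)<2
    co=np.polyfit(p[ok,1-k],p[ok,k],1);print(n,co,res.std(),ok.sum(),len(ok),"val at y=170/x=530:",np.polyval(co,170 if k==0 else 530))
# top of latch/second clip etc: saddles dark
m=((g<60)*255).astype(np.uint8)
n,lab,st,ce=cv2.connectedComponentsWithStats(m[15:95,200:320])
for i in range(1,n):
    if st[i,4]>60:print(st[i]+[200,15,0,0,0],ce[i]+[200,15],onplane(C,ce[i]+[200,15],32))
```

```text
L [  0.0051 416.9671] 0.17126795203824247 52 52 val at y=170/x=530: 417.8341003349349
R [  0.0056 631.584 ] 0.15435246735845445 52 52 val at y=170/x=530: 632.5327359212754
B [-0.0045  0.095 ] 0.13838538790297628 37 37 val at y=170/x=530: -2.274721206940464
[208  26  26  13 174] [219.5402  33.7011] [[470.9879 291.0595]]
[246  30  26   8 120] [258.6167  35.0167] [[525.3795 288.9444]]
[285  29  26   9 133] [297.1654  34.6316] [[579.1033 288.9704]]
[210  74  25   9 158] [220.4367  78.4747] [[469.6711 232.6427]]
[247  74  25   9 146] [258.9863  78.6164] [[525.5221 231.9695]]
[284  73  25  10 155] [297.7226  78.3097] [[581.6481 231.9032]]
```

>>> {"op": "move_arm", "data": {"series": [[[0.035,0.002,0.05],0],[[0.05,0.003,0.1],0],[[0.05,0.004,0.13],0],[[0.05,0.004,0.13],0],[[0.05,0.004,0.13],0]]}}

```text
clock: 2.02
eef_pos: [524.8, 178.8, 201.0]
tool_rot: [3.141, 0.001, 1.568]
force: [0.4, -0.8, 0.3]
width: 85.2
```

Run:
```python
from h import *
a,C,s=snap("wrist","w1");print(s["eef_pos"],s["tool_rot"],s["clock"]);np.savez("w1.npz",P=C[0],c=C[1:])
cv2.imwrite("pics/w1b.png",cv2.resize(a,(800,600)))
```

```text
[524.7845 178.8257 200.9798] [3.141  0.0007 1.5677] 2.025
```

View pics/w1b.png

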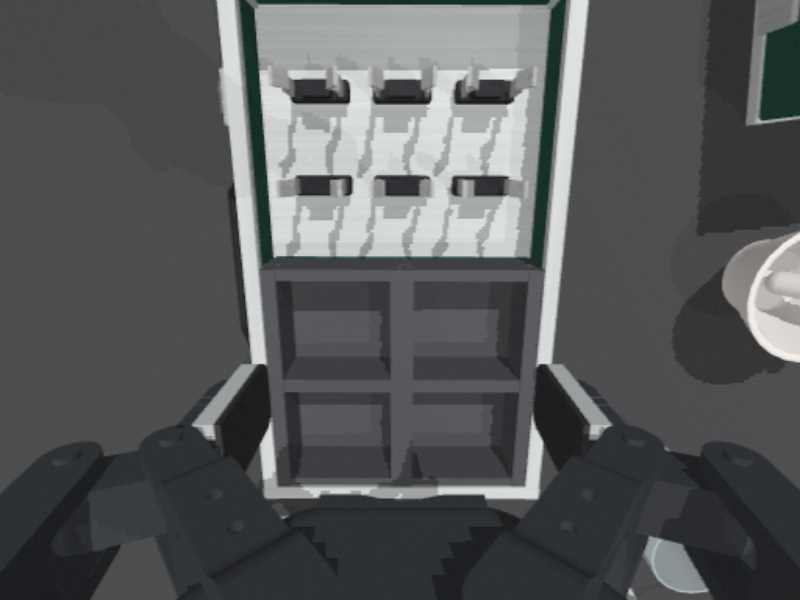

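Run:
```python
from h import *
d=np.load("w1.npz");C=(d["P"],*d["c"]);a=cv2.imread("pics/w1.png");g=a.max(2).astype(int)
print(C[0][:3,3])
for r in (20,60,110,150,180,200):
    v=g[r];th=120
    L=next(k for k in range(130,230) if v[k]>th);Rr=next(k for k in range(400,300,-1) if v[k]>th)
    p=onplane(C,[[L-.5,r],[Rr+.5,r]],52);print(r,L,Rr,p.round(1).tolist(),"w",p[1,0]-p[0,0])
for c in (215,235,290,300): 
    col=g[160:325,c]; e=np.abs(np.diff(col)); idx=[i+160 for i in range(len(e)) if e[i]>12 and e[i]==e[max(0,i-2):i+3].max()]
    print(c,[(i,int(g[i+1,c]-g[i,c]),round(onplane(C,[c,i+.5],52)[0,1],1)) for i in idx])
for r in (195,200,285):
    row=g[r,155:360]; e=np.abs(np.diff(row)); idx=[i+155 for i in range(len(e)) if e[i]>10 and e[i]==e[max(0,i-2):i+3].max()]
    print("row",r,[(i,int(g[r,i+1]-g[r,i]),round(onplane(C,[i+.5,r],52)[0,0],1)) for i in idx])
print("saddles")
for x0 in (205,257,308):
  for c in(x0-4,x0,x0+4):
    col=g[35:140,c]; e=np.abs(np.diff(col)); idx=[i+35 for i in range(len(e)) if e[i]>18 and e[i]==e[max(0,i-2):i+3].max()]
    print(c,[(i,int(g[i+1,c]-g[i,c]),round(onplane(C,[c,i+.5],32)[0,1],1)) for i in idx])
for r in (118,56):
    row=g[r,160:350]; e=np.abs(np.diff(row)); idx=[i+160 for i in range(len(e)) if e[i]>18 and e[i]==e[max(0,i-2):i+3].max()]
    print("row",r,[(i,int(g[r,i+1]-g[r,i]),round(onplane(C,[i+.5,r],32)[0,0],1)) for i in idx])
cv2.imwrite("pics/w1c.png",cv2.resize(a[30:175,155:360],None,fx=3.9,fy=3.9,interpolation=cv2.INTER_CUBIC))
```

```text
[524.8818 247.1803 342.6317]
20 140 374 [[418.7, 323.6], [632.6, 322.8]] w 213.8971615367393
60 141 370 [[415.7, 290.0], [632.5, 289.2]] w 216.75643614881488
110 149 365 [[418.4, 244.6], [632.3, 243.7]] w 213.9767578245819
150 153 361 [[418.2, 205.0], [632.2, 204.2]] w 214.01655701357794
180 156 358 [[418.1, 173.4], [632.1, 172.5]] w 214.04847567849754
200 158 356 [[418.0, 151.2], [632.1, 150.3]] w 214.07082975778656
215 [(163, -104, np.float64(190.8)), (171, 16, np.float64(182.3)), (179, -27, np.float64(173.7)), (198, 26, np.float64(152.6)), (227, -14, np.float64(118.9)), (242, 19, np.float64(100.7)), (250, -28, np.float64(90.7)), (258, 28, np.float64(80.5)), (305, 26, np.float64(17.3)), (309, 39, np.float64(11.6)), (315, -102, np.float64(2.9))]
235 [(163, -81, np.float64(190.7)), (172, 23, np.float64(181.1)), (179, -31, np.float64(173.6)), (198, 25, np.float64(152.5)), (227, -15, np.float64(118.8)), (242, 22, np.float64(100.6)), (250, -21, np.float64(90.6)), (258, 29, np.float64(80.4)), (305, 27, np.float64(17.1)), (310, 37, np.float64(10.0)), (311, 37, np.float64(8.6)), (316, -57,
[... 4534 characters left out ...]
 np.float64(598.1)), (335, 31, np.float64(608.7)), (342, -48, np.float64(616.1))]
row 56 [(165, 85, np.float64(433.7)), (179, -47, np.float64(447.8)), (184, -22, np.float64(452.8)), (187, -33, np.float64(455.8)), (207, 35, np.float64(475.9)), (212, 31, np.float64(480.9)), (216, -27, np.float64(484.9)), (219, -27, np.float64(487.9)), (223, 126, np.float64(491.9)), (237, -62, np.float64(506.0)), (245, -40, np.float64(514.0)), (268, 48, np.float64(537.1)), (275, 43, np.float64(544.1)), (291, -82, np.float64(560.2)), (294, 40, np.float64(563.2)), (297, 42, np.float64(566.2)), (306, -45, np.float64(575.2)), (326, 25, np.float64(595.3)), (335, 25, np.float64(604.3)), (348, -57, np.float64(617.4))]
```

View pics/w1c.png

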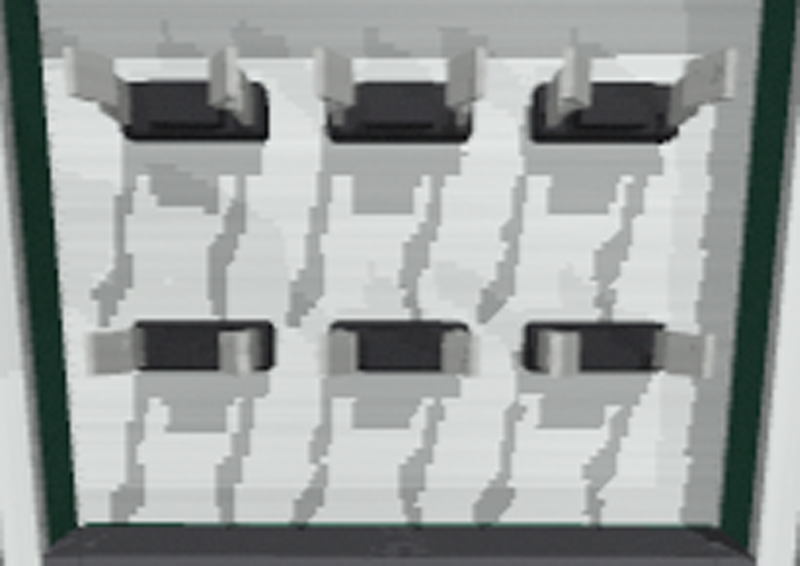

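Run:
```python
from h import *
d=np.load("w1.npz");C=(d["P"],*d["c"])
print(onplane(C,[[257,115.4],[257,125.6],[257,42.3]],71))
# outer/inner finger edges at top z=71 (flare 34 inside): mid finger inner top edges
k=lambda c,r:[155+c/3.9,30+r/3.9]
print(onplane(C,[k(88,355),k(330,355),k(470,355),k(712,355),k(68,60),k(320,60),k(482,60),k(735,60)],71))
```

```text
[[525.2713 239.5249]
 [525.2382 230.2756]
 [525.4913 300.9994]]
[[451.3068 234.7273]
 [509.0669 234.5072]
 [542.4916 234.3798]
 [600.2852 234.1596]
 [451.9657 298.8292]
 [508.1368 298.6266]
 [544.2575 298.4963]
 [600.6847 298.2928]]
```

>>> {"op": "move_arm", "data": {"series": [[[-0.06,-0.005,0],0],[[-0.12,-0.01,0],0],[[-0.18,-0.015,0],0],[[-0.24,-0.02,0],0],[[-0.3,-0.025,0],0]]}}

```text
clock: 2.7
eef_pos: [500.0, -123.3, 203.4]
tool_rot: [3.136, 0.001, 1.567]
force: [1.5, -0.5, -0.4]
width: 84.8
```

>>> {"op": "move_arm", "data": {"series": [[[-0.05,-0.005,0],0],[[-0.09,-0.005,0],0],[[-0.09,-0.005,0],0],[[-0.09,-0.005,0],0]]}}

```text
clock: 3.2
eef_pos: [495.2, -212.7, 204.4]
tool_rot: [3.134, 0.0, 1.568]
force: [0.8, 0.4, 0.9]
width: 85.3
```

Run:
```python
from h import *
a,C,s=snap("wrist","w2");print(s["eef_pos"],s["tool_rot"],s["clock"]);np.savez("w2.npz",P=C[0],c=C[1:])
g=a.max(2)
m=((g>80)*255).astype(np.uint8);m[235:]=0
n,lab,st,ce=cv2.connectedComponentsWithStats(m)
for i in range(1,n):
    if st[i,4]>300:print(i,st[i],ce[i])
```

```text
[ 495.2358 -212.7211  204.4252] [3.1341 0.0001 1.5676] 3.2
1 [     0      0    512    235 110848] [246.2837 118.4962]
```

View pics/w2.png

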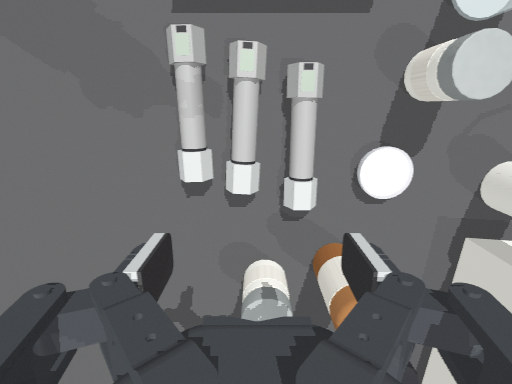

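Run:
```python
from h import *
d=np.load("w2.npz");C=(d["P"],*d["c"]);a=cv2.imread("pics/w2.png");g=cv2.cvtColor(a,cv2.COLOR_BGR2GRAY)
for n,(x0,x1) in dict(A=(160,220),B=(222,272),C=(280,330)).items():
    m=(g>105).astype(np.uint8);m[:,:x0]=0;m[:,x1:]=0;m[:18]=0;m[220:]=0
    m=cv2.morphologyEx(m,cv2.MORPH_CLOSE,np.ones((9,9)))
    k,lab,st,ce=cv2.connectedComponentsWithStats(m);i=1+st[1:,4].argmax();m=lab==i
    r0,h=st[i,1],st[i,3]
    rows=np.arange(int(r0+.32*h),int(r0+.73*h));mid=[(np.flatnonzero(m[r])[[0,-1]].mean()+0.0,r) for r in rows]
    w=[np.ptp(np.flatnonzero(m[r])) for r in rows]
    p=onplane(C,mid,17);co=np.polyfit(p[:,1],p[:,0],1)
    xm=ce[i][0]
    y1=onplane(C,[xm,r0-.5],34)[0,1];y0=onplane(C,[xm,r0+h-.5],34)[0,1];yc=(y0+y1)/2
    print(n,st[i],"ends",y0.round(1),y1.round(1),"centre",np.round([np.polyval(co,yc),yc],1),"dx/dy",co[0].round(4),"w px",np.mean(w))
# petri
```

```text
A [  160    18    60   202 10662] ends -271.5 -60.3 centre [ 419.8 -165.9] dx/dy 0.0635 w px 48.397590361445786
B [ 222   18   50  202 9684] ends -271.9 -60.4 centre [ 485.8 -166.2] dx/dy -0.0151 w px 48.096385542168676
C [ 280   18   50  202 9160] ends -272.4 -60.6 centre [ 551.4 -166.5] dx/dy -0.0114 w px 47.98795180722892
```

```bash
cat > pens.py <<'E'
from h import *
def pens(a,C,boxes,t=25):
    bg=cv2.medianBlur(a,5);g=cv2.cvtColor(a,cv2.COLOR_BGR2GRAY)
    out={}
    for n,(x0,x1) in boxes.items():
        roi=g[18:220,x0:x1];th,_=cv2.threshold(roi,0,1,cv2.THRESH_OTSU)
        m=np.zeros(g.shape,np.uint8);m[18:220,x0:x1]=roi>th
        m=cv2.morphologyEx(m,cv2.MORPH_CLOSE,np.ones((7,7)))
        k,lab,st,ce=cv2.connectedComponentsWithStats(m);i=1+st[1:,4].argmax();m=lab==i
        r0,h=st[i,1],st[i,3]
        rows=np.arange(int(r0+.32*h),int(r0+.73*h));mid=[(np.flatnonzero(m[r])[[0,-1]].mean(),r) for r in rows]
        w=[np.ptp(np.flatnonzero(m[r]))+1 for r in rows]
        p=onplane(C,mid,17);co=np.polyfit(p[:,1],p[:,0],1);xm=ce[i][0]
        y1=onplane(C,[xm,r0-.5],34)[0,1];y0=onplane(C,[xm,r0+h-.5],34)[0,1];yc=(y0+y1)/2
        print(n,th,st[i],"ends",y0.round(1),y1.round(1),"centre",np.round([np.polyval(co,yc),yc],1),"dx/dy",co[0].round(4),"w px",np.mean(w).round(1))
if __name__=="__main__":
    d=np.load("w2.npz");C=(d["P"],*d["c"]);a=cv2.imread("pics/w2.png")
    pens(a,C,dict(A=(160,220),B=(222,272),C=(280,330)))
E
python3 pens.py
```

```text
A 150.0 [ 167   24   47  158 4467] ends -225.3 -65.6 centre [ 422.5 -145.4] dx/dy -0.0181 w px 23.2
B 151.0 [ 226   40   40  155 4261] ends -241.1 -79.9 centre [ 483.2 -160.5] dx/dy 0.0589 w px 23.0
C 150.0 [ 284   62   40  148 3941] ends -259.9 -100.2 centre [ 549.9 -180. ] dx/dy 0.0036 w px 22.2
```

Run:
```python
from h import *
print(go([549.9,-180,60],1.567))
```

```text
(array([0.0321, 0.0535, 0.1446]), np.float64(0.0019))
```

>>> {"op": "move_arm", "data": {"series": [[[0.016,0.027,0.03],0],[[0.032,0.0535,0.06],0],[[0.032,0.0535,0.11],0],[[0.032,0.0535,0.145],0],[[0.032,0.0535,0.145],0]], "claw": 0.58}}

```text
clock: 3.88
eef_pos: [548.3, -177.5, 57.6]
tool_rot: [3.14, -0.003, 1.571]
force: [-0.3, -0.3, -0.3]
width: 49.4
```

Run:
```python
from h import *
s=read_state();print(go([549.9,-180,1],1.567),s["width"],s["tool_rot"],s["eef_pos"])
```

```text
(array([-0.0027,  0.0015,  0.0566]), np.float64(0.0044)) 49.444458643485824 [ 3.1396 -0.0027  1.5714] [ 548.2987 -177.4935   57.5566]
```

>>> {"op": "move_arm", "data": {"series": [[[-0.002,0.0015,0.03],0.004],[[-0.002,0.0015,0.055],0.004],[[-0.002,0.0015,0.055],0.004]]}}

```text
clock: 4.25
eef_pos: [550.0, -178.5, 2.9]
tool_rot: [3.14, -0.003, 1.568]
force: [-0.1, 1.1, -0.8]
width: 49.5
```

>>> {"op": "move_arm", "data": {"series": [[[0,0,0],0],[[0,0,0],0],[[0,0,0],0],[[0,0,0],0],[[0,0,0],0]], "claw": 0}}

```text
clock: 4.88
eef_pos: [551.4, -178.5, 5.2]
tool_rot: [3.137, -0.003, 1.569]
force: [-1.0, 0.5, 7.1]
width: 26.1
```

>>> {"op": "move_arm", "data": {"series": [[[0,0,-0.04],0],[[0,0,-0.09],0],[[0,0,-0.13],0],[[0,0,-0.13],0]]}}

```text
clock: 5.38
eef_pos: [553.4, -179.8, 139.6]
tool_rot: [3.129, -0.001, 1.569]
force: [0.1, -0.2, -1.0]
width: 26.5
```

Run:
```python
from h import *
a,C,s=snap("wrist","w3");print(s["eef_pos"],s["tool_rot"],s["width"],s["clock"]);print(go([581.7,265,135],np.pi/2+.005))
```

```text
[ 553.416  -179.8147  139.5509] [ 3.1289 -0.0007  1.5689] 26.459614603838332 5.375
(array([0.4441, 0.0289, 0.0037]), np.float64(-0.0067))
```

View pics/w3.png

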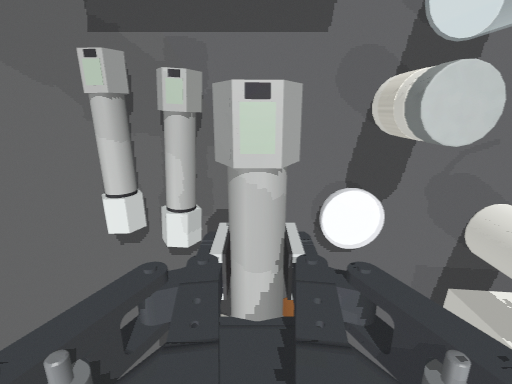

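>>> {"op": "move_arm", "data": {"series": [[[0.055,0.005,0],0],[[0.11,0.01,0],0],[[0.165,0.015,0],0],[[0.22,0.02,0],0],[[0.275,0.025,0],-0.006]]}}

```text
clock: 6.05
eef_pos: [576.5, 97.7, 137.2]
tool_rot: [3.135, -0.002, 1.575]
force: [0.5, 0.0, -0.8]
width: 26.2
```

>>> {"op": "move_arm", "data": {"series": [[[0.055,0.001,0],0],[[0.11,0.001,0],0],[[0.165,0.001,0],0],[[0.17,0.001,0],0],[[0.17,0.001,0],0]]}}

```text
clock: 6.68
eef_pos: [575.7, 267.5, 136.2]
tool_rot: [3.137, -0.0, 1.576]
force: [0.5, -0.7, -2.2]
width: 26.2
```

Run:
```python
from h import *
s=read_state();print(s["eef_pos"],s["tool_rot"],s["width"],s["clock"],s["force"]);print(go([581.7,267,70],np.pi/2+.005))
```

```text
[575.7354 267.5391 136.2008] [ 3.1368 -0.0001  1.5764] 26.223754619990068 6.675 [ 0.4512 -0.7378 -2.2223]
(array([-0.0006,  0.0056,  0.0662]), np.float64(0.0006))
```

>>> {"op": "move_arm", "data": {"series": [[[0,0.003,0.03],0],[[-0.0005,0.0055,0.06],0],[[-0.0005,0.0055,0.06],0],[[-0.0005,0.0055,0.06],0]]}}

```text
clock: 7.18
eef_pos: [582.3, 265.7, 77.1]
tool_rot: [3.136, 0.0, 1.574]
force: [0.1, 0.2, 0.1]
width: 26.3
```

Run:
```python
from h import *
a,C,s=snap("wrist","w4");print(s["eef_pos"],s["tool_rot"],s["width"],s["clock"]);np.savez("w4.npz",P=C[0],c=C[1:])
```

```text
[582.3073 265.727   77.0534] [3.1359 0.0002 1.5744] 26.296961862188734 7.175
```

View pics/w4.png

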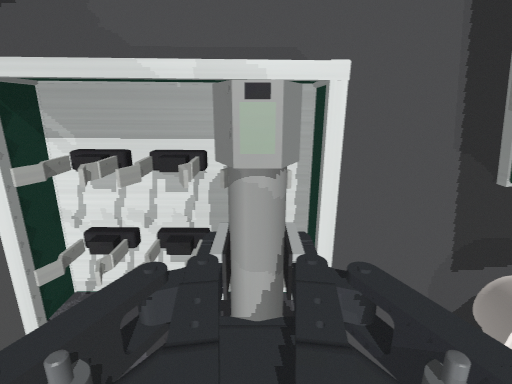

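Run:
```python
from h import *
d=np.load("w4.npz");C=(d["P"],*d["c"]);a=cv2.imread("pics/w4.png");g=a.max(2).astype(int)
for r in (90,120,150,180):
    k=next(k for k in range(370,320,-1) if g[r,k]>130);print(r,k,onplane(C,[k+.5,r],52))
for c in (60,120,180,230,290,330):
    k=next(k for k in range(40,100) if g[k,c]>130);print(c,k,onplane(C,[c,k-.5],52))
# clip finger tops of clip0/clip1 far: left tips
print(onplane(C,[[119,180],[13,178],[33,275],[197,160]],71), C[0][:3,3])
```

```text
90 347 [[632.6455 343.2393]]
120 344 [[632.3901 326.9821]]
150 341 [[632.1201 309.7885]]
180 339 [[632.441  291.5763]]
60 57 [[476.4371 359.7705]]
120 58 [[508.5127 359.4003]]
180 59 [[540.718  359.0286]]
230 59 [[567.6648 359.1322]]
290 60 [[600.086  358.7589]]
330 60 [[621.749  358.8418]]
[[508.5668 296.2401]
 [452.4679 297.256 ]
 [450.6891 238.4894]
 [550.7828 307.1316]] [581.2245 334.0159 218.7333]
```

>>> {"op": "move_arm", "data": {"series": [[[0,-0.0005,0.02],0],[[0,-0.0005,0.026],0],[[0,-0.0005,0.031],0],[[0,-0.0005,0.035],0],[[0,-0.0005,0.035],0]]}}

```text
clock: 7.85
eef_pos: [581.8, 266.5, 42.0]
tool_rot: [3.136, -0.0, 1.575]
force: [-1.7, 0.6, -1.7]
width: 26.1
```

>>> {"op": "move_arm", "data": {"series": [[[0,0,0.004],0],[[0,0,0.007],0],[[0,0,0.009],0],[[0,0,0.009],0]]}}

```text
clock: 8.35
eef_pos: [581.8, 266.3, 34.1]
tool_rot: [3.136, -0.001, 1.575]
force: [-3.1, -1.4, 9.7]
width: 26.2
```

>>> {"op": "move_arm", "data": {"series": [[[0,0,0.003],0],[[0,0,0.006],0],[[0,0,0.006],0]]}}

```text
clock: 8.72
eef_pos: [581.9, 266.4, 33.7]
tool_rot: [3.136, -0.003, 1.575]
force: [-11.7, -2.6, 40.1]
width: 26.0
```

Run:
```python
from h import *
s=read_state();print(s["eef_pos"],s["force"])
b,C,_=snap("side","s4");cv2.imwrite("pics/s4c.png",cv2.resize(b[120:225,120:280],None,fx=4.5,fy=4.5,interpolation=cv2.INTER_CUBIC))
```

```text
[581.8946 266.3698  33.7113] [-11.6626  -2.6065  40.0707]
```

>>> {"op": "move_arm", "data": {"series": [[[0,0,0],0],[[0,0,0],0],[[0,0,0],0]], "claw": 0.48}}

```text
clock: 9.15
eef_pos: [581.7, 266.2, 33.0]
tool_rot: [3.137, -0.003, 1.575]
force: [-0.4, -0.1, -0.4]
width: 41.2
```

>>> {"op": "move_arm", "data": {"series": [[[0,0,-0.04],0],[[0,0,-0.1],0],[[-0.05,-0.03,-0.14],0],[[-0.11,-0.05,-0.14],0],[[-0.17,-0.06,-0.14],0]]}}

```text
clock: 9.78
eef_pos: [522.0, 100.3, 172.5]
tool_rot: [3.137, -0.003, 1.577]
force: [1.4, -1.1, 0.3]
width: 41.0
```

Run:
```python
from h import *
a,C,s=snap("wrist","w5");print(s["eef_pos"],s["tool_rot"],s["width"],s["clock"]);np.savez("w5.npz",P=C[0],c=C[1:])
print(go([483.2,-160.5,150],1.512))
```

```text
[521.9747 100.2931 172.451 ] [ 3.1365 -0.0027  1.5769] 40.96478512191858 9.775
(array([-0.2494, -0.0353,  0.0237]), np.float64(0.0525))
```

View pics/w5.png

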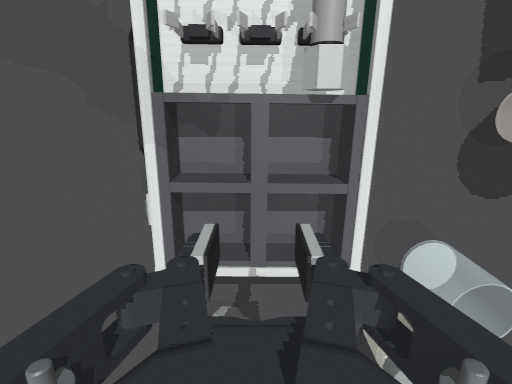

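>>> {"op": "move_arm", "data": {"series": [[[-0.055,-0.008,0],0.01],[[-0.11,-0.016,0],0.02],[[-0.165,-0.024,0],0.04],[[-0.22,-0.031,0.01],0.0525],[[-0.2494,-0.0353,0.03],0.0525]], "claw": 0.55}}

```text
clock: 10.45
eef_pos: [483.2, -164.2, 143.5]
tool_rot: [3.137, 0.006, 1.508]
force: [0.2, 0.7, -0.6]
width: 47.2
```

>>> {"op": "move_arm", "data": {"series": [[[0,0,0.05],0],[[0,0,0.1],0],[[0,0,0.1],0]]}}

```text
clock: 10.82
eef_pos: [480.6, -163.9, 40.2]
tool_rot: [-3.138, 0.004, 1.507]
force: [-0.7, 0.6, 0.6]
width: 46.9
```

Run:
```python
from h import *
s=read_state();print(s["eef_pos"],s["tool_rot"],s["width"],s["clock"])
print(go([483.2,-160.5,3],1.512))
```

```text
[ 480.6471 -163.9426   40.2172] [-3.1377  0.004   1.5074] 46.872756549106136 10.825
(array([0.0037, 0.0025, 0.0372]), np.float64(-0.0046))
```

>>> {"op": "move_arm", "data": {"series": [[[0.0037,0.0025,0.015],-0.005],[[0.0037,0.0025,0.036],-0.005],[[0.0037,0.0025,0.036],-0.005],[[0.0037,0.0025,0.036],-0.005]]}}

```text
clock: 11.32
eef_pos: [484.2, -160.7, 5.4]
tool_rot: [-3.14, 0.005, 1.513]
force: [0.5, 0.1, 0.9]
width: 46.9
```

>>> {"op": "move_arm", "data": {"series": [[[0,0,0],0],[[0,0,0],0],[[0,0,0],0],[[0,0,0],0]], "claw": 0}}

```text
clock: 11.82
eef_pos: [485.0, -160.8, 6.8]
tool_rot: [3.141, 0.005, 1.513]
force: [-0.7, -0.5, 6.8]
width: 26.1
```

>>> {"op": "move_arm", "data": {"series": [[[0,0,-0.04],0],[[0,0,-0.09],0],[[0,0,-0.13],0],[[0,0,-0.13],0]]}}

```text
clock: 12.32
eef_pos: [487.2, -160.8, 140.1]
tool_rot: [3.134, 0.006, 1.513]
force: [0.4, 0.3, -0.6]
width: 26.4
```

```bash
cat > held.py <<'E'
from h import *
import sys
# offset along tool x of a held pen: far top edge of its hex end, from axis at TCP z+12.5
a,C,s=snap("wrist",sys.argv[1])
print(s["eef_pos"],s["tool_rot"],s["width"],s["clock"])
g=cv2.cvtColor(a,cv2.COLOR_BGR2GRAY).astype(int)
col=g[30:150,222:238].mean(1);d=np.abs(np.diff(col))
r=30+next(i for i in range(len(d)) if d[i]>18)+.5
y=onplane(C,[230,r],s["eef_pos"][2]+12.5+17)[0,1]
print("edge row",r,"pen centre - TCP y",(y-80-s["eef_pos"][1]).round(1))
E
python3 held.py w6; python3 -c "
from h import *
print(go([525.6,266,138],np.pi/2+.005))"
```

```text
[ 487.1698 -160.8097  140.0598] [3.1344 0.0062 1.5131] 26.418687072323426 12.325
edge row 54.5 pen centre - TCP y 7.1
(array([ 0.4277,  0.0151, -0.0019]), np.float64(-0.0624))
```

Run:
```python
import cv2
for n in("w3","w6"):
    g=cv2.cvtColor(cv2.imread(f"pics/{n}.png"),cv2.COLOR_BGR2GRAY)[:,235:242].mean(1)
    print(n,[int(v) for v in g[20:130:2]])
```

```text
w3 [72, 71, 70, 71, 71, 71, 99, 99, 98, 99, 99, 99, 99, 99, 100, 99, 99, 99, 99, 99, 99, 99, 99, 99, 99, 99, 99, 99, 99, 100, 198, 197, 197, 197, 197, 197, 197, 197, 197, 197, 197, 198, 197, 197, 198, 197, 197, 197, 196, 196, 196, 196, 196, 196, 194]
w6 [76, 77, 77, 76, 75, 76, 77, 76, 77, 76, 77, 77, 77, 77, 76, 76, 77, 77, 107, 106, 106, 106, 106, 106, 106, 107, 106, 164, 207, 207, 207, 207, 206, 206, 206, 206, 206, 206, 206, 208, 207, 207, 207, 207, 207, 207, 206, 206, 206, 205, 205, 206, 205, 204, 205]
```

```bash
sed -i 's/d=np.abs(np.diff(col))/d=np.abs(col[2:]-col[:-2])/;s/d\[i\]>18)+.5/d[i]>55)+1/' held.py; python3 held.py w6b
```

```text
[ 485.9754 -160.1295  138.2912] [3.1378 0.0052 1.5133] 25.900874623062066 12.375
edge row 74 pen centre - TCP y 0.5
```

>>> {"op": "move_arm", "data": {"series": [[[0.055,0.002,0],-0.01],[[0.11,0.004,0],-0.02],[[0.165,0.006,0],-0.03],[[0.22,0.008,0],-0.045],[[0.275,0.01,0],-0.0624]]}}

```text
clock: 13.05
eef_pos: [509.7, 115.7, 134.2]
tool_rot: [-3.139, 0.006, 1.576]
force: [0.4, 0.5, -1.5]
width: 26.0
```

>>> {"op": "move_arm", "data": {"series": [[[0.055,0,0],0],[[0.11,0,0],0],[[0.15,0,0],0],[[0.15,0,0],0]]}}

```text
clock: 13.55
eef_pos: [506.7, 270.1, 131.1]
tool_rot: [-3.136, 0.005, 1.583]
force: [-0.5, -1.0, -1.6]
width: 25.8
```

Run:
```python
from h import *
s=read_state();print(s["eef_pos"],s["tool_rot"],s["width"],s["clock"],s["force"]);print(go([525.6,265,76],np.pi/2+.005))
```

```text
[506.7149 270.1391 131.0709] [-3.1361  0.0049  1.5832] 25.774694695936468 13.55 [-0.5331 -1.0003 -1.6012]
(array([-0.0051,  0.0191,  0.055 ]), np.float64(0.0074))
```

>>> {"op": "move_arm", "data": {"series": [[[-0.005,0.019,0.01],0.0075],[[-0.005,0.019,0.03],0.0075],[[-0.005,0.019,0.053],0.0075],[[-0.005,0.019,0.053],0.0075]]}}

```text
clock: 14.05
eef_pos: [525.1, 262.0, 75.5]
tool_rot: [-3.132, 0.008, 1.572]
force: [-0.5, -0.1, -0.2]
width: 25.9
```

Run:
```python
from h import *
s=read_state();print(s["eef_pos"],s["tool_rot"],s["width"],s["clock"],s["force"]);print(go([525.6,265,40],np.pi/2+.005))
```

```text
[525.0871 262.0286  75.4547] [-3.1321  0.0081  1.5722] 25.91952198566399 14.05 [-0.4889 -0.0741 -0.1632]
(array([0.0033, 0.0009, 0.0354]), np.float64(-0.0036))
```

>>> {"op": "move_arm", "data": {"series": [[[0.003,0.0007,0.01],-0.003],[[0.003,0.0007,0.022],-0.003],[[0.003,0.0007,0.028],-0.003],[[0.003,0.0007,0.034],-0.003],[[0.003,0.0007,0.038],-0.003]]}}

```text
clock: 14.68
eef_pos: [525.4, 264.7, 36.9]
tool_rot: [-3.132, 0.008, 1.575]
force: [0.4, 0.8, -0.8]
width: 26.4
```

>>> {"op": "move_arm", "data": {"series": [[[0,0,0.003],0],[[0,0,0.005],0],[[0,0,0.005],0]]}}

```text
clock: 15.05
eef_pos: [525.5, 264.7, 35.4]
tool_rot: [-3.132, 0.006, 1.575]
force: [-6.9, -2.5, 29.1]
width: 25.9
```

>>> {"op": "move_arm", "data": {"series": [[[0,0,0],0],[[0,0,0],0],[[0,0,0],0]], "claw": 0.46}}

```text
clock: 15.42
eef_pos: [525.4, 264.7, 35.0]
tool_rot: [-3.132, 0.007, 1.575]
force: [-0.4, 0.1, 0.1]
width: 39.1
```

>>> {"op": "move_arm", "data": {"series": [[[0,0,-0.04],0],[[0,0,-0.09],0],[[-0.05,-0.02,-0.11],0],[[-0.11,-0.04,-0.11],0],[[-0.17,-0.06,-0.11],0]]}}

```text
clock: 16.05
eef_pos: [467.2, 95.0, 146.7]
tool_rot: [-3.133, 0.007, 1.576]
force: [0.8, -0.8, -0.3]
width: 39.4
```

Run:
```python
from h import *
a,C,s=snap("wrist","w7");print(s["eef_pos"],s["tool_rot"],s["width"],s["clock"]);np.savez("w7.npz",P=C[0],c=C[1:])
print(go([422.5,-145.4,120],1.589))
```

```text
[467.2049  95.0415 146.7096] [-3.1329  0.007   1.5762] 39.36212008831751 16.05
(array([-0.2307, -0.0388,  0.0303]), np.float64(-0.024))
```

>>> {"op": "move_arm", "data": {"series": [[[-0.06,-0.01,0],0],[[-0.12,-0.02,0],0],[[-0.18,-0.03,0],-0.012],[[-0.2307,-0.0388,0.01],-0.024],[[-0.2307,-0.0388,0.04],-0.024]], "claw": 0.6}}

```text
clock: 16.73
eef_pos: [422.8, -151.3, 110.9]
tool_rot: [-3.132, 0.016, 1.58]
force: [1.6, 1.3, 0.6]
width: 51.4
```

>>> {"op": "move_arm", "data": {"series": [[[0,0,0.03],0],[[0,0,0.06],0],[[0,0,0.06],0]]}}

```text
clock: 17.1
eef_pos: [420.9, -151.9, 49.2]
tool_rot: [-3.127, 0.014, 1.579]
force: [0.0, -0.3, -0.2]
width: 51.4
```

Run:
```python
from h import *
s=read_state();print(s["eef_pos"],s["tool_rot"],s["width"],s["clock"])
print(go([422.5,-145.4,3],1.589))
```

```text
[ 420.8929 -151.8949   49.2078] [-3.1275  0.0145  1.5795] 51.407165984922194 17.1
(array([0.0071, 0.0023, 0.0461]), np.float64(-0.0095))
```

>>> {"op": "move_arm", "data": {"series": [[[0.007,0.0023,0.02],-0.009],[[0.007,0.0023,0.045],-0.009],[[0.007,0.0023,0.045],-0.009],[[0.007,0.0023,0.045],-0.009]]}}

```text
clock: 17.6
eef_pos: [423.0, -145.2, 4.4]
tool_rot: [-3.128, 0.015, 1.589]
force: [0.8, 0.1, -0.2]
width: 51.0
```

>>> {"op": "move_arm", "data": {"series": [[[0,0,0],0],[[0,0,0],0],[[0,0,0],0],[[0,0,0],0]], "claw": 0}}

```text
clock: 18.1
eef_pos: [423.7, -145.1, 5.5]
tool_rot: [-3.13, 0.014, 1.589]
force: [0.2, 0.7, 5.5]
width: 26.3
```

>>> {"op": "move_arm", "data": {"series": [[[0,0,-0.04],0],[[0,0,-0.09],0],[[0,0,-0.13],0],[[0,0,-0.13],0],[[0,0,-0.13],0]]}}

```text
clock: 18.73
eef_pos: [425.0, -142.6, 135.3]
tool_rot: [-3.129, 0.013, 1.589]
force: [-1.0, -0.5, -0.9]
width: 25.6
```

```bash
python3 held.py w8; python3 -c "
from h import *
print(go([469.6,265,138],np.pi/2+.005))"
```

```text
[ 424.9664 -142.5956  135.2972] [-3.1294  0.013   1.5893] 25.609196929403677 18.725
edge row 77 pen centre - TCP y -0.9
(array([ 0.4067,  0.0523, -0.0091]), np.float64(0.0132))
```

>>> {"op": "move_arm", "data": {"series": [[[0.055,0.007,0],0],[[0.11,0.014,0],0.005],[[0.165,0.021,0],0.01],[[0.22,0.028,0],0.013],[[0.275,0.035,0],0.013]]}}

```text
clock: 19.4
eef_pos: [453.8, 134.3, 129.5]
tool_rot: [-3.126, 0.014, 1.575]
force: [1.8, -0.6, -1.2]
width: 25.9
```

>>> {"op": "move_arm", "data": {"series": [[[0.055,0.007,0],0],[[0.11,0.015,0],0],[[0.13,0.018,0],0],[[0.13,0.018,0],0]]}}

```text
clock: 19.9
eef_pos: [470.2, 265.4, 125.6]
tool_rot: [-3.124, 0.015, 1.579]
force: [0.1, 0.1, -1.9]
width: 26.2
```

Run:
```python
from h import *
s=read_state();print(s["eef_pos"],s["tool_rot"],s["width"],s["clock"],s["force"]);print(go([469.6,266,76],np.pi/2+.005))
```

```text
[470.1851 265.436  125.5707] [-3.1235  0.0154  1.5786] 26.248015666485568 19.9 [ 0.0857  0.1472 -1.915 ]
(array([0.0013, 0.0003, 0.0496]), np.float64(0.0028))
```

>>> {"op": "move_arm", "data": {"series": [[[0.001,0,0.02],0.003],[[0.001,0,0.048],0.003],[[0.001,0,0.048],0.003],[[0.001,0,0.048],0.003]]}}

```text
clock: 20.4
eef_pos: [469.9, 264.3, 78.0]
tool_rot: [-3.124, 0.016, 1.573]
force: [0.2, -0.5, -2.1]
width: 26.1
```

Run:
```python
from h import *
s=read_state();print(s["eef_pos"],s["tool_rot"],s["force"]);print(go([469.6,266,38],np.pi/2+.005))
```

```text
[469.8512 264.3322  78.0473] [-3.1239  0.0161  1.5735] [ 0.2237 -0.4925 -2.0956]
(array([0.0023, 0.0005, 0.04  ]), np.float64(-0.0023))
```

>>> {"op": "move_arm", "data": {"series": [[[0.0015,0.0003,0.015],-0.002],[[0.0018,0.0003,0.026],-0.002],[[0.002,0.0003,0.033],-0.002],[[0.002,0.0003,0.038],-0.002],[[0.002,0.0003,0.042],-0.002]]}}

```text
clock: 21.02
eef_pos: [469.2, 265.6, 35.4]
tool_rot: [-3.124, 0.016, 1.575]
force: [-1.0, 0.1, -1.7]
width: 26.4
```

>>> {"op": "move_arm", "data": {"series": [[[0,0,0.003],0],[[0,0,0.005],0],[[0,0,0.005],0]]}}

```text
clock: 21.4
eef_pos: [469.3, 265.6, 34.1]
tool_rot: [-3.124, 0.013, 1.575]
force: [-9.3, -1.8, 36.9]
width: 26.2
```

>>> {"op": "move_arm", "data": {"series": [[[0,0,0],0],[[0,0,0],0],[[0,0,0],0]], "claw": 0.46}}

```text
clock: 21.78
eef_pos: [469.1, 265.6, 33.6]
tool_rot: [-3.123, 0.013, 1.575]
force: [-0.2, -0.8, 0.3]
width: 39.2
```

>>> {"op": "move_arm", "data": {"series": [[[0,0,-0.05],0],[[0,0,-0.11],0],[[-0.03,0.01,-0.16],0],[[-0.07,0.02,-0.2],0],[[-0.11,0.03,-0.24],0]]}}

```text
clock: 22.4
eef_pos: [504.1, 157.9, 275.4]
tool_rot: [-3.123, 0.013, 1.576]
force: [0.8, 0.2, -0.6]
width: 39.3
```

>>> {"op": "move_arm", "data": {"series": [[[-0.06,0.01,-0.01],0],[[-0.12,0.02,-0.02],0],[[-0.18,0.03,-0.03],0],[[-0.24,0.04,-0.04],0],[[-0.3,0.05,-0.04],0]], "claw": 1}}

```text
clock: 23.02
eef_pos: [557.0, -143.0, 318.8]
tool_rot: [-3.124, 0.014, 1.577]
force: [1.5, 0.1, -0.4]
width: 85.6
```

Run:
```python
from h import *
s=read_state();print(s["eef_pos"],s["tool_rot"],s["width"],s["clock"]);print(go([570,-400,330],np.pi/2))
```

```text
[ 556.9694 -142.9974  318.7752] [-3.1239  0.0135  1.5766] 85.56658002399756 23.025
(array([-0.2572,  0.0114, -0.0079]), np.float64(0.0058))
```

>>> {"op": "move_arm", "data": {"series": [[[-0.06,0.003,0],0],[[-0.12,0.006,0],0],[[-0.18,0.01,0],0],[[-0.24,0.01,0],0],[[-0.25,0.01,0],0]]}}

```text
clock: 23.65
eef_pos: [565.4, -398.6, 320.9]
tool_rot: [-3.121, 0.016, 1.569]
force: [0.1, -0.3, -0.3]
width: 85.6
```

Run:
```python
from h import *
a,C,s=snap("wrist","w9");print(s["eef_pos"],s["tool_rot"],s["clock"],s["qpos"]);np.savez("w9.npz",P=C[0],c=C[1:])
```

```text
[ 565.3671 -398.5706  320.9154] [-3.1208  0.0164  1.5694] 23.65 [ 0.1678  0.7493  0.8305  1.2645 -0.5141  1.35    0.9658]
```

View pics/w9.png

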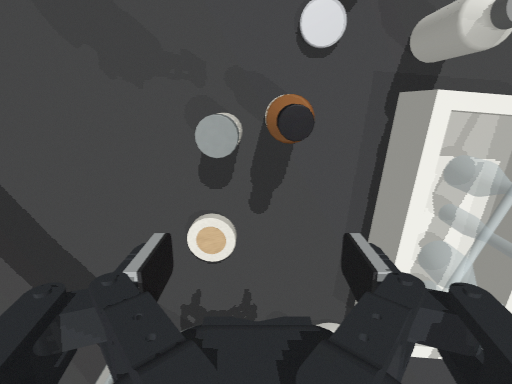

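Run:
```python
from h import *
d=np.load("w9.npz");C=(d["P"],*d["c"]);a=cv2.imread("pics/w9.png")
h=cv2.cvtColor(a,cv2.COLOR_BGR2HSV)
roi=a[90:150,260:325];g=roi.max(2)
m=(g<62).astype(np.uint8);m=cv2.morphologyEx(m,cv2.MORPH_OPEN,np.ones((5,5)))
k,lab,st,ce=cv2.connectedComponentsWithStats(m)
for i in range(1,k):print(st[i],ce[i]+[260,90])
b=((h[...,0]<15)&(h[...,1]>120)&(h[...,2]>60)).astype(np.uint8);b[:85]=0;b[160:]=0
cs=max(cv2.findContours(b,0,1)[0],key=cv2.contourArea);c,r=cv2.minEnclosingCircle(cs);print("body",c,r,onplane(C,c,112))
gc=cv2.HoughCircles(cv2.cvtColor(a,6),cv2.HOUGH_GRADIENT,1,20,param1=80,param2=14,minRadius=16,maxRadius=27)
for x,y,r in gc[0]:
    if 180<x<330 and 90<y<170:print(x,y,r,onplane(C,[x,y],180),onplane(C,[x,y],85))
```

```text
[  17   16   37   35 1060] [295.1547 122.4245]
[  0  36  33  24 427] [271.3934 141.3326]
body (289.5966491699219, 118.13758087158203) 24.902084350585938 [[ 600.3084 -346.5575]]
216.5 135.5 21.8 [[ 522.9348 -359.4444]] [[ 507.5861 -370.0631]]
289.5 117.5 25.2 [[ 593.9891 -342.3479]] [[ 602.6253 -347.1956]]
```

Run:
```python
from h import *
print(go([600,-347,215],np.pi/2))
```

```text
(array([0.0518, 0.0358, 0.1044]), np.float64(0.0002))
```

>>> {"op": "move_arm", "data": {"series": [[[0.026,0.018,0.03],0],[[0.0518,0.0358,0.06],0],[[0.0518,0.0358,0.1],0],[[0.0518,0.0358,0.1],0]]}}

```text
clock: 24.2
eef_pos: [599.4, -342.7, 215.8]
tool_rot: [-3.116, 0.01, 1.574]
force: [0.0, -0.1, 0.0]
width: 85.4
```

Run:
```python
from h import *
s=read_state();print(s["eef_pos"],s["tool_rot"]);print(go([600,-347,142],np.pi/2))
```

```text
[ 599.4207 -342.7285  215.8236] [-3.1158  0.0102  1.5737]
(array([-0.0035,  0.0025,  0.0738]), np.float64(0.0029))
```

>>> {"op": "move_arm", "data": {"series": [[[-0.0035,0.0025,0.025],0],[[-0.0035,0.0025,0.055],0],[[-0.0035,0.0025,0.074],0],[[-0.0035,0.0025,0.074],0]]}}

```text
clock: 24.7
eef_pos: [599.8, -346.5, 141.5]
tool_rot: [-3.115, 0.009, 1.574]
force: [0.6, 0.9, -0.2]
width: 85.4
```

>>> {"op": "move_arm", "data": {"series": [[[0,0,0],0],[[0,0,0],0],[[0,0,0],0],[[0,0,0],0],[[0,0,0],0]], "claw": 0}}

```text
clock: 25.32
eef_pos: [600.7, -347.1, 142.9]
tool_rot: [-3.117, 0.011, 1.574]
force: [0.5, 0.1, 6.3]
width: 34.4
```

>>> {"op": "move_arm", "data": {"series": [[[0,0,-0.02],0],[[0,0,-0.06],0],[[0,0,-0.1],0],[[0,0,-0.1],0]]}}

```text
clock: 25.82
eef_pos: [604.2, -347.7, 247.0]
tool_rot: [-3.122, 0.015, 1.574]
force: [-0.1, 0.0, -3.7]
width: 34.7
```

Run:
```python
from h import *
s=read_state();print(s["eef_pos"],s["tool_rot"],s["qpos"]);print(go([571,136,245],np.pi/2))
a,C,_=snap("side","s10");b,_,_=snap("wrist","w10")
cv2.imwrite("pics/s10c.png",np.hstack([cv2.resize(a[150:330,200:440],(400,300)),cv2.resize(b,(400,300))]))
```

```text
[ 604.2493 -347.7206  246.9684] [-3.1225  0.0148  1.5738] [ 0.0825  0.8147  0.8018  1.3509 -0.5648  1.2192  0.92  ]
(array([ 0.4838, -0.0319, -0.0046]), np.float64(0.003))
```

View pics/s10c.png

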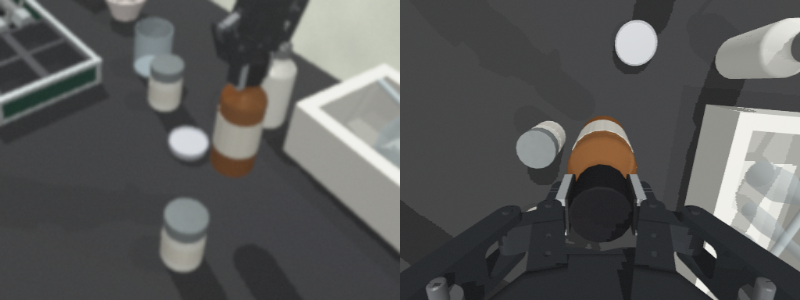

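>>> {"op": "move_arm", "data": {"series": [[[0.04,-0.003,0],0],[[0.09,-0.007,0],0],[[0.14,-0.011,0],0],[[0.19,-0.015,0],0],[[0.24,-0.02,0],0]]}}

```text
clock: 26.55
eef_pos: [580.4, -103.0, 238.6]
tool_rot: [-3.112, 0.008, 1.574]
force: [0.8, 0.2, -3.9]
width: 34.7
```

>>> {"op": "move_arm", "data": {"series": [[[0.05,-0.004,0],0],[[0.1,-0.008,0],0],[[0.14,-0.012,0],0],[[0.155,-0.013,0],0],[[0.155,-0.013,0],0]]}}

```text
clock: 27.18
eef_pos: [566.1, 52.8, 236.4]
tool_rot: [-3.11, 0.009, 1.576]
force: [0.0, -0.2, -3.9]
width: 34.9
```

Run:
```python
from h import *
s=read_state();print(s["eef_pos"],s["tool_rot"],s["force"]);print(go([571,53,200],np.pi/2))
```

```text
[566.1342  52.8131 236.416 ] [-3.1101  0.009   1.5759] [ 0.0409 -0.199  -3.8639]
(array([0.0005, 0.006 , 0.0362]), np.float64(0.0051))
```

>>> {"op": "move_arm", "data": {"series": [[[0.0005,0.006,0.01],0],[[0.0005,0.006,0.025],0],[[0.0005,0.006,0.036],0],[[0.0005,0.006,0.036],0]]}}

```text
clock: 27.68
eef_pos: [570.0, 52.5, 198.8]
tool_rot: [-3.107, 0.009, 1.575]
force: [-0.1, -0.0, -3.5]
width: 35.1
```

Run:
```python
from h import *
a,C,s=snap("side","s11");print(s["eef_pos"],s["tool_rot"],s["force"]);print(go([571,53,153],np.pi/2))
b,C,s=snap("wrist","w11")
c,_,_=snap("scene","c11")
cv2.imwrite("pics/s11c.png",np.hstack([cv2.resize(a[90:240,130:330],(400,300)),cv2.resize(c[110:300,230:480],(395,300))]))
```

```text
[569.9758  52.5    198.8487] [-3.1072  0.0093  1.5747] [-0.0591 -0.0059 -3.4838]
(array([0.0009, 0.0019, 0.0466]), np.float64(0.0042))
```

View pics/s11c.png

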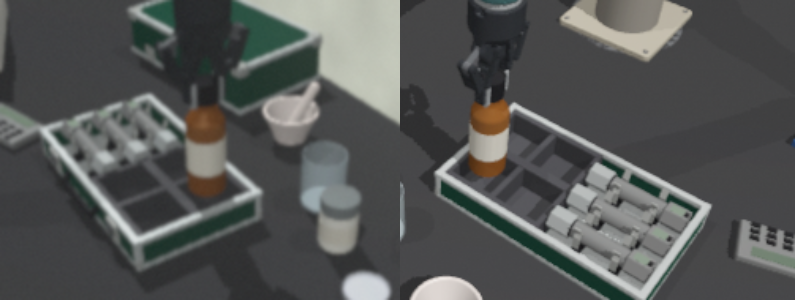

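>>> {"op": "move_arm", "data": {"series": [[[0,0.001,0.015],0],[[0.0005,0.0015,0.03],0],[[0.0009,0.0018,0.042],0],[[0.0009,0.0018,0.0466],0],[[0.0009,0.0018,0.0466],0]]}}

```text
clock: 28.45
eef_pos: [571.5, 53.1, 153.5]
tool_rot: [-3.11, 0.009, 1.575]
force: [0.3, -0.4, -3.7]
width: 34.5
```

>>> {"op": "move_arm", "data": {"series": [[[0,0,0.002],0],[[0,0,0.003],0],[[0,0,0.003],0]]}}

```text
clock: 28.82
eef_pos: [571.7, 52.9, 151.1]
tool_rot: [-3.111, 0.009, 1.575]
force: [-0.9, 0.8, 0.8]
width: 34.8
```

>>> {"op": "move_arm", "data": {"series": [[[0,0,0],0],[[0,0,0],0],[[0,0,0],0],[[0,0,0],0],[[0,0,0],0]], "claw": 1}}

```text
clock: 29.45
eef_pos: [571.7, 52.9, 151.1]
tool_rot: [-3.111, 0.009, 1.575]
force: [0.5, 0.7, 0.6]
width: 85.1
```

>>> {"op": "move_arm", "data": {"series": [[[0,0,-0.03],0],[[0,0,-0.08],0],[[0,0,-0.12],0],[[-0.06,0.01,-0.12],0],[[-0.12,0.01,-0.12],0]]}}

```text
clock: 30.08
eef_pos: [586.9, -66.3, 272.4]
tool_rot: [-3.113, 0.01, 1.579]
force: [-0.0, 0.2, -0.4]
width: 85.4
```

Run:
```python
from h import *
s=read_state();print(s["eef_pos"],s["tool_rot"],s["width"]);print(go([650,-230,290],np.pi/2))
a,C,s=snap("scene","c12");b,C,s=snap("side","s12")
A=campose("scene");B=campose("side")
print(proj(A,[[507.6,-370,85],[690,-108,85],[571,53,188]]),proj(B,[[507.6,-370,85],[690,-108,85],[571,53,188]]))
a0=cv2.imread("pics/scene0.png");
for n,x,y in(("j1",182,131),("j2",203,206)):print(n,cv2.absdiff(a,a0)[y-20:y+30,x-20:x+20].mean())
```

```text
[586.8821 -66.3073 272.3724] [-3.1127  0.0096  1.5788] 85.4269775214551
(array([-0.1644,  0.0613, -0.0178]), np.float64(0.008))
[[180.5065 128.6704]
 [202.4037 203.4116]
 [286.7901 174.8481]] [[311.5165 278.522 ]
 [298.7256 188.0174]
 [231.9163 144.7782]]
j1 31.509666666666668
j2 0.5838333333333333
```

>>> {"op": "move_arm", "data": {"series": [[[-0.05,0.02,0],0.008],[[-0.1,0.05,0],0.008],[[-0.125,0.0613,0.005],0.008],[[-0.125,0.0613,0.005],0.008]]}}

```text
clock: 30.68
eef_pos: [644.1, -203.9, 267.7]
tool_rot: [-3.111, 0.017, 1.551]
force: [0.8, 0.2, 0.1]
width: 85.5
```

```bash
cat > jar.py <<'E'
from h import *
import sys
a,C,s=snap("wrist",sys.argv[1]);np.savez(sys.argv[1]+".npz",P=C[0],c=C[1:])
print(s["eef_pos"],s["tool_rot"],s["clock"])
f=C[1];dep=C[0][2,3]-85;rr=29*f/dep;print("expected r",rr)
gc=cv2.HoughCircles(cv2.cvtColor(a,6),cv2.HOUGH_GRADIENT,1,15,param1=80,param2=14,minRadius=int(rr-4),maxRadius=int(rr+5))
for x,y,r in gc[0]:
    c=a[int(min(y,383)),int(min(x,511))]
    if y<260:print(x,y,r,c,onplane(C,[x,y],85)[0])
E
python3 jar.py w13
```

```text
[ 644.0642 -203.8774  267.7487] [-3.1114  0.0171  1.5513] 30.675
expected r 25.51810701841365
267.5 166.5 23.0 [240 236 235] [ 650.9825 -205.2778]
303.5 76.5 29.4 [180 181 175] [ 689.9824 -108.564 ]
415.5 200.5 29.4 [126 129 128] [ 825.5557 -248.8306]
333.5 7.5 26.0 [240 237 227] [717.8634 -45.3447]
379.5 177.5 23.2 [181 187 187] [ 780.6276 -220.1285]
428.5 216.5 22.4 [175 176 175] [ 843.7192 -269.3798]
```

View pics/w13.png

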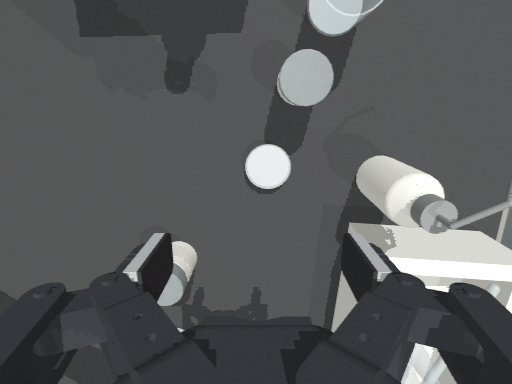

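Run:
```python
from h import *
d=np.load("w13.npz");C=(d["P"],*d["c"]);a=cv2.imread("pics/w13.png")
print(onplane(C,[306,77.5],85))
print(go([692,-109.5,125],np.pi/2))
```

```text
[[ 692.6428 -109.6146]]
(array([0.0951, 0.0504, 0.14  ]), np.float64(-0.0173))
```

>>> {"op": "move_arm", "data": {"series": [[[0.045,0.025,0.03],0],[[0.0951,0.0504,0.06],-0.017],[[0.0951,0.0504,0.11],-0.017],[[0.0951,0.0504,0.135],-0.017],[[0.0951,0.0504,0.135],-0.017]]}}

```text
clock: 31.35
eef_pos: [690.6, -106.7, 128.0]
tool_rot: [-3.107, 0.013, 1.572]
force: [-0.4, 0.9, 0.6]
width: 85.6
```

Run:
```python
from h import *
s=read_state();print(s["eef_pos"],s["tool_rot"]);print(go([692.3,-109.5,44],np.pi/2))
```

```text
[ 690.5653 -106.7133  127.9821] [-3.1068  0.013   1.5723]
(array([-0.0017,  0.0047,  0.0839]), np.float64(0.0015))
```

>>> {"op": "move_arm", "data": {"series": [[[-0.0017,0.0045,0.02],0],[[-0.0017,0.0045,0.055],0],[[-0.0017,0.0045,0.082],0],[[-0.0017,0.0045,0.082],0]]}}

```text
clock: 31.85
eef_pos: [691.1, -108.7, 44.0]
tool_rot: [-3.104, 0.012, 1.572]
force: [0.4, -0.2, 0.4]
width: 85.1
```

>>> {"op": "move_arm", "data": {"series": [[[0,0,0],0],[[0,0,0],0],[[0,0,0],0],[[0,0,0],0]], "claw": 0}}

```text
clock: 32.35
eef_pos: [692.6, -109.2, 46.2]
tool_rot: [-3.107, 0.012, 1.572]
force: [0.1, -0.3, 6.5]
width: 56.8
```

>>> {"op": "move_arm", "data": {"series": [[[0,0,-0.03],0],[[0,0,-0.07],0],[[0,0,-0.11],0],[[0,0,-0.11],0]]}}

```text
clock: 32.85
eef_pos: [698.4, -108.7, 159.9]
tool_rot: [-3.114, 0.014, 1.573]
force: [0.1, 0.6, -2.6]
width: 56.9
```

Run:
```python
from h import *
s=read_state();print(s["eef_pos"],s["tool_rot"],s["width"],s["force"]);print(go([477,137,155],np.pi/2))
```

```text
[ 698.4124 -108.6916  159.9204] [-3.1138  0.014   1.5726] 56.868659845627164 [ 0.0926  0.636  -2.6088]
(array([ 0.2461, -0.2208,  0.0076]), np.float64(0.0018))
```

>>> {"op": "move_arm", "data": {"series": [[[0.005,-0.04,0],0],[[0.02,-0.09,0],0],[[0.035,-0.14,0],0],[[0.045,-0.19,0],0],[[0.055,-0.22,0],0]]}}

```text
clock: 33.48
eef_pos: [474.4, -53.0, 164.2]
tool_rot: [-3.11, 0.013, 1.572]
force: [0.3, 0.2, -2.0]
width: 56.8
```

Run:
```python
from h import *
s=read_state();print(s["eef_pos"],s["tool_rot"],s["width"],s["force"]);print(go([475,53,140],np.pi/2))
```

```text
[474.4466 -52.9539 164.2218] [-3.1097  0.0128  1.5721] 56.801928165719254 [ 0.2715  0.223  -2.0073]
(array([0.1063, 0.0014, 0.0228]), np.float64(0.0013))
```

>>> {"op": "move_arm", "data": {"series": [[[0.04,0,0],0],[[0.085,0,0],0],[[0.1063,0.0014,0.01],0],[[0.1063,0.0014,0.03],0],[[0.1063,0.0014,0.03],0]]}}

```text
clock: 34.1
eef_pos: [473.1, 52.6, 131.2]
tool_rot: [-3.106, 0.014, 1.572]
force: [-0.1, 0.1, -3.2]
width: 57.1
```

Run:
```python
from h import *
a,C,s=snap("wrist","w14");print(s["eef_pos"],s["tool_rot"],s["width"],s["force"]);print(go([475,53,56],np.pi/2))
b,C,s=snap("side","s14");c,_,_=snap("scene","c14")
A=campose("scene");B=campose("side");c0=cv2.imread("pics/c12.png");b0=cv2.imread("pics/s12.png")
print("jar1 moved?",cv2.absdiff(c,c0)[105:165,160:205].mean(),cv2.absdiff(b,b0)[260:320,290:335].mean())
cv2.imwrite("pics/s14c.png",np.hstack([cv2.resize(b[90:240,130:330],(400,300)),cv2.resize(a,(400,300))]))
```

```text
[473.1163  52.6202 131.2297] [-3.1057  0.014   1.5717] 57.08543315139206 [-0.1285  0.13   -3.2294]
(array([0.0019, 0.0037, 0.076 ]), np.float64(0.0001))
jar1 moved? 18.781358024691357 10.858271604938272
```

View pics/s14c.png

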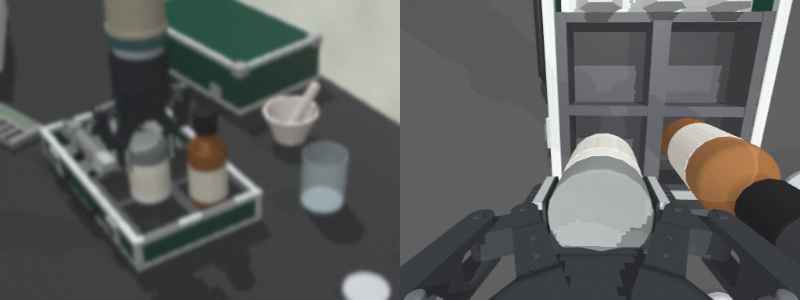

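>>> {"op": "move_arm", "data": {"series": [[[0.001,0.0015,0.03],0],[[0.0015,0.002,0.055],0],[[0.0015,0.002,0.072],0],[[0.0015,0.002,0.0755],0],[[0.0015,0.002,0.0755],0]]}}

```text
clock: 34.88
eef_pos: [475.1, 52.1, 58.1]
tool_rot: [-3.111, 0.014, 1.57]
force: [-0.3, -0.1, -1.5]
width: 56.7
```

>>> {"op": "move_arm", "data": {"series": [[[0,0,0.002],0],[[0,0,0.004],0],[[0,0,0.004],0]]}}

```text
clock: 35.25
eef_pos: [475.0, 52.1, 54.1]
tool_rot: [-3.111, 0.013, 1.57]
force: [-0.1, 0.1, -2.1]
width: 56.6
```

>>> {"op": "move_arm", "data": {"series": [[[0,0,0.001],0],[[0,0,0.003],0],[[0,0,0.003],0]]}}

```text
clock: 35.62
eef_pos: [475.0, 52.1, 53.9]
tool_rot: [-3.113, 0.01, 1.569]
force: [-6.3, 1.8, 31.3]
width: 56.8
```

>>> {"op": "move_arm", "data": {"series": [[[0,0,0],0],[[0,0,0],0],[[0,0,0],0],[[0,0,0],0]], "claw": 0.82}}

```text
clock: 36.12
eef_pos: [474.8, 52.1, 53.6]
tool_rot: [-3.112, 0.011, 1.569]
force: [-1.5, -0.2, -0.2]
width: 69.6
```

>>> {"op": "move_arm", "data": {"series": [[[0,0,-0.03],0],[[0,0,-0.08],0],[[0,0,-0.13],0],[[-0.04,0,-0.17],0],[[-0.1,0.005,-0.21],0]]}}

```text
clock: 36.75
eef_pos: [485.6, -37.5, 260.3]
tool_rot: [-3.113, 0.01, 1.573]
force: [1.4, -0.7, -0.4]
width: 69.8
```

Run:
```python
from h import *
s=read_state();print(s["eef_pos"],s["tool_rot"],s["width"],s["clock"]);print(go([515,-420,270],np.pi/2))
```

```text
[485.6262 -37.4511 260.3369] [-3.1131  0.0105  1.573 ] 69.84457345302835 36.75
(array([-0.3827,  0.0284, -0.0065]), np.float64(0.0022))
```

>>> {"op": "move_arm", "data": {"series": [[[-0.06,0.005,0],0],[[-0.12,0.01,0],0],[[-0.18,0.014,0],0],[[-0.24,0.018,0],0],[[-0.3,0.022,0],0]], "claw": 1}}

```text
clock: 37.38
eef_pos: [508.6, -339.2, 262.5]
tool_rot: [-3.113, 0.01, 1.573]
force: [0.5, -0.3, -0.1]
width: 85.2
```

>>> {"op": "move_arm", "data": {"series": [[[-0.05,0.003,0],0],[[-0.075,0.005,0],0],[[-0.075,0.005,0],0],[[-0.075,0.005,0],0]]}}

```text
clock: 37.88
eef_pos: [514.2, -412.9, 262.6]
tool_rot: [-3.113, 0.009, 1.574]
force: [0.1, -0.3, 0.4]
width: 85.4
```

```bash
python3 jar.py w15
```

```text
[ 514.1503 -412.8676  262.6396] [-3.1132  0.0088  1.5742] 37.875
expected r 25.879789329230313
254.5 130.5 25.4 [206 207 200] [ 506.4785 -371.1198]
237.5 247.5 27.2 [189 230 255] [ 485.2931 -514.8773]
374.5 3.5 24.9 [255 255 255] [ 623.1791 -249.0252]
```

View pics/w15.png

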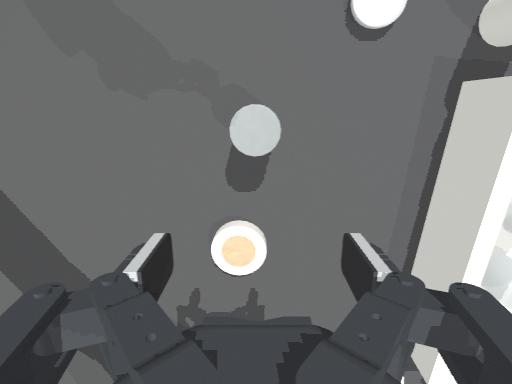

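Run:
```python
from h import *
print(go([507,-371,125],np.pi/2))
```

```text
(array([ 0.0427, -0.0034,  0.1376]), np.float64(0.0041))
```

>>> {"op": "move_arm", "data": {"series": [[[0.02,-0.001,0.03],0.004],[[0.0427,-0.003,0.06],0.004],[[0.0427,-0.0034,0.11],0.004],[[0.0427,-0.0034,0.135],0.004],[[0.0427,-0.0034,0.135],0.004]]}}

```text
clock: 38.55
eef_pos: [506.8, -368.2, 126.0]
tool_rot: [-3.111, 0.006, 1.573]
force: [-0.0, -1.0, 0.3]
width: 85.2
```

Run:
```python
from h import *
s=read_state();print(s["eef_pos"],s["tool_rot"]);print(go([507,-371,44],np.pi/2))
```

```text
[ 506.7671 -368.2426  125.9785] [-3.1106  0.0058  1.5729]
(array([-0.0023,  0.0028,  0.0819]), np.float64(0.0021))
```

>>> {"op": "move_arm", "data": {"series": [[[-0.0023,0.0028,0.02],0],[[-0.0023,0.0028,0.055],0],[[-0.0023,0.0028,0.08],0],[[-0.0023,0.0028,0.08],0]]}}

```text
clock: 39.05
eef_pos: [506.6, -369.9, 44.4]
tool_rot: [-3.109, 0.004, 1.573]
force: [0.5, -0.3, 1.0]
width: 85.3
```

>>> {"op": "move_arm", "data": {"series": [[[0,0,0],0],[[0,0,0],0],[[0,0,0],0],[[0,0,0],0]], "claw": 0}}

```text
clock: 39.55
eef_pos: [507.4, -370.6, 46.1]
tool_rot: [-3.111, 0.005, 1.573]
force: [-0.8, 0.1, 6.5]
width: 57.0
```

>>> {"op": "move_arm", "data": {"series": [[[0,0,-0.03],0],[[0,0,-0.07],0],[[0,0,-0.12],0],[[0,0,-0.15],0],[[0,0,-0.15],0]]}}

```text
clock: 40.17
eef_pos: [513.1, -370.8, 198.3]
tool_rot: [-3.115, 0.008, 1.574]
force: [-0.5, 0.4, -2.5]
width: 56.6
```

Run:
```python
from h import *
s=read_state();print(s["eef_pos"],s["tool_rot"],s["width"],s["force"]);print(go([474,137,200],np.pi/2))
```

```text
[ 513.0967 -370.8423  198.2879] [-3.1149  0.0079  1.5736] 56.56890024285609 [-0.5054  0.3821 -2.5422]
(array([ 0.5079, -0.0378, -0.0047]), np.float64(0.0028))
```

>>> {"op": "move_arm", "data": {"series": [[[0.045,-0.01,0],0],[[0.1,-0.022,0],0],[[0.155,-0.034,0],0],[[0.21,-0.04,0],0],[[0.265,-0.042,0],0]]}}

```text
clock: 40.8
eef_pos: [468.7, -103.7, 195.9]
tool_rot: [-3.112, 0.007, 1.573]
force: [1.7, 0.7, -2.0]
width: 57.2
```

>>> {"op": "move_arm", "data": {"series": [[[0.055,0,0],0],[[0.11,0,0],0],[[0.165,0,0],0],[[0.22,0,0],0],[[0.235,0,0],0]]}}

```text
clock: 41.42
eef_pos: [466.3, 135.7, 192.2]
tool_rot: [-3.108, 0.007, 1.58]
force: [-0.4, -0.1, -2.6]
width: 56.9
```

Run:
```python
from h import *
s=read_state();print(s["eef_pos"],s["tool_rot"],s["width"],s["force"]);print(go([474,137,120],np.pi/2))
```

```text
[466.3073 135.7421 192.1757] [-3.1084  0.0068  1.58  ] 56.947433189080776 [-0.361  -0.1196 -2.6332]
(array([0.0017, 0.0101, 0.0719]), np.float64(0.0092))
```

>>> {"op": "move_arm", "data": {"series": [[[0.0017,0.01,0.02],0.009],[[0.0017,0.01,0.05],0.009],[[0.0017,0.01,0.07],0.009],[[0.0017,0.01,0.07],0.009]]}}

```text
clock: 41.92
eef_pos: [472.1, 135.9, 120.1]
tool_rot: [-3.104, 0.009, 1.57]
force: [-0.3, -0.3, -3.1]
width: 56.7
```

Run:
```python
from h import *
s=read_state();print(s["eef_pos"],s["tool_rot"],s["width"],s["force"]);print(go([475,137,56],np.pi/2))
```

```text
[472.1177 135.8848 120.0532] [-3.104   0.0092  1.5696] 56.70519717539963 [-0.3229 -0.2744 -3.146 ]
(array([0.0017, 0.0053, 0.0639]), np.float64(-0.0012))
```

>>> {"op": "move_arm", "data": {"series": [[[0.001,0.003,0.02],0],[[0.0017,0.005,0.045],0],[[0.0017,0.005,0.06],0],[[0.0017,0.005,0.064],0],[[0.0017,0.005,0.064],0]]}}

```text
clock: 42.55
eef_pos: [475.0, 136.8, 56.3]
tool_rot: [-3.104, 0.009, 1.569]
force: [0.4, -0.0, -3.4]
width: 57.1
```

>>> {"op": "move_arm", "data": {"series": [[[0,0,0.002],0],[[0,0,0.004],0],[[0,0,0.004],0]]}}

```text
clock: 42.92
eef_pos: [475.5, 136.7, 54.1]
tool_rot: [-3.106, 0.008, 1.569]
force: [-2.7, -0.5, 13.2]
width: 57.0
```

>>> {"op": "move_arm", "data": {"series": [[[0,0,0],0],[[0,0,0],0],[[0,0,0],0],[[0,0,0],0]], "claw": 0.82}}

```text
clock: 43.42
eef_pos: [475.5, 136.7, 54.0]
tool_rot: [-3.106, 0.008, 1.569]
force: [-0.5, -0.1, -0.2]
width: 69.6
```

>>> {"op": "move_arm", "data": {"series": [[[0,0,-0.03],0],[[0,0,-0.08],0],[[0,0,-0.14],0],[[-0.02,0.02,-0.2],0],[[-0.03,0.05,-0.26],0]]}}

```text
clock: 44.05
eef_pos: [530.2, 109.3, 306.4]
tool_rot: [-3.106, 0.008, 1.568]
force: [2.2, 0.8, -0.9]
width: 70.1
```

>>> {"op": "move_arm", "data": {"series": [[[0,0,-0.01],0],[[0,0,-0.01],0],[[0,0,-0.01],0]]}}

```text
clock: 44.42
eef_pos: [528.9, 110.1, 314.6]
tool_rot: [-3.102, 0.008, 1.569]
force: [-0.3, 0.2, -1.2]
width: 70.4
```

Run:
```python
from h import *
a,C,s=snap("wrist","w16");print(s["eef_pos"],s["tool_rot"],s["clock"]);np.savez("w16.npz",P=C[0],c=C[1:])
b,_,_=snap("side","s16");c,_,_=snap("scene","c16")
top=np.hstack([cv2.resize(b[110:230,130:330],(400,240)),cv2.resize(c[150:300,230:480],(400,240))])
cv2.imwrite("pics/f16.png",np.vstack([top,cv2.resize(a[:230],(800,359))]))
c0=cv2.imread("pics/scene0.png");b0=cv2.imread("pics/side0.png")
print("beaker/petri diff",cv2.absdiff(c,c0)[222:268,203:235].mean(),cv2.absdiff(c,c0)[186:208,170:200].mean(),cv2.absdiff(b,b0)[160:196,280:305].mean(),cv2.absdiff(b,b0)[226:246,300:326].mean())
```

```text
[528.868  110.1327 314.584 ] [-3.1023  0.0075  1.5688] 44.425
beaker/petri diff 4.092391304347826 8.94949494949495 9.95962962962963 4.290384615384616
```

View pics/f16.png

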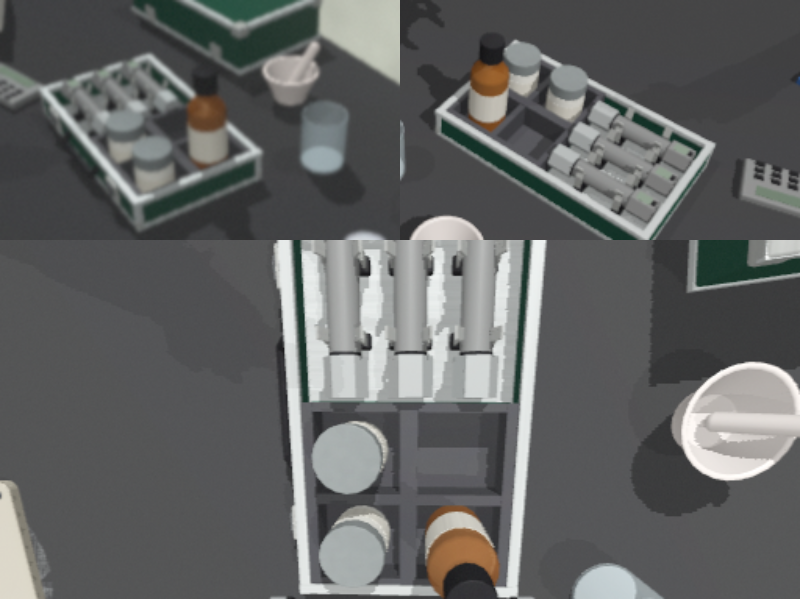

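Run:
```python
from h import *
d=np.load("w16.npz");C=(d["P"],*d["c"]);a=cv2.imread("pics/w16.png");g=cv2.cvtColor(a,6).astype(int)
for c in (221,263,306):
    col=g[50:110,c-4:c+5].mean(1);r=50+col[5:35].argmin()+5;e=50+np.abs(np.diff(col))[40:].argmax()+40
    print(c,"ring",r,onplane(C,[c,r],60)[0],"near end",e,onplane(C,[c,e+.5],60)[0])
g2=a.max(2).astype(int);col=g2[:,285];k=next(k for k in range(245,200,-1) if col[k]>130);print("rim",k,onplane(C,[285,k+.5],52))
```

```text
221 ring 72 [472.5693 220.5297] near end 100 [471.2055 185.027 ]
263 ring 72 [527.2823 220.145 ] near end 103 [527.4028 181.    ]
306 ring 72 [582.6922 219.7554] near end 103 [584.4471 180.8194]
rim 212 [[561.0079  22.8575]]
```

Run:
```python
from cell import *
print(finish_job())
```

```text
the job is handed in; nothing more can be done
None
```

The field case is packed and the job is handed in, at about 44 s of the 210 s allowed. Only one tall bottle was there, along with two jars and three pen meters.

**What I did:** I pressed the three pens into the three clip places first. Then I stood the tall bottle in the right-hand back pocket, and after that the two jars in the right- and left-hand front pockets.

**What the last checks showed:**
- **Pens:** each stopped firmly on its saddles at home height under 29 to 40 N. The final picture puts their centres within about 2 mm of midway between the clips.
- **Bottle and jars:** all three look upright in the final views and met the pocket floor at the expected height. The last jar was lowered until it read 13 N.
- **Beaker and Petri dish:** I never went near them. The before/after picture difference in their areas was small but not zero (about 4 to 10 grey levels). I put that down to shadows and checked no further.

**Weak points:**
- **Jar that might be knocked:** a quick picture difference hinted that one jar had moved. A closer wrist-camera look found it where it had been.
- **Tool tilt:** the tool drifted to about 0.035 rad of tilt over the run. It did not visibly affect any placing.
- **Final rim check:** my last measurement of the case rim, made only as a position check, picked up the wrong edge and was ignored.

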